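# Stand the fallen glaze bottle back in its row

## Task

The glaze bottle with the blue cap has tipped over on the bench in front of the wooden lane. Stand it upright, cap up, in the lane on the empty place marked by the cork disc, setting it down without dropping it. Leave the red-capped and green-capped bottles standing where they are.

Things in the scene. Friction and masses are not known exactly. Their poses are not given: they have to be found in the camera images.
- blue_center (a point): The fallen one, lying on its side on the bench: round rigid glaze bottle: white body 52 mm in diameter and 86 mm tall, then a cap 30 mm in diameter, 120 mm tall in all, 0.2 kg, with blue cap and blue band. The point is on its axis half-way up, 60 mm from foot and from cap top; z runs along the axis from foot to cap (level while it lies, straight up when it stands). When lying, its axis is 26 mm above the bench. It is free to roll.
- empty_place (a point): Centre of the flat 52 mm cork disc with dark rim, at the lane's floor, 8 mm above the bench; z up, y along the lane, x across. Lane: fixed pale board 114 x 360 mm with dark rails along both long sides, 18 mm high above the bench, 90 mm apart inside. It has three places 110 mm apart along it; the empty one may be the middle or an end, the standing bottles are on the others.
- red_center (a point): Standing in the lane: round rigid glaze bottle: white body 52 mm in diameter and 86 mm tall, then a cap 30 mm in diameter, 120 mm tall in all, 0.2 kg, with red cap and band. Point on the axis half-way up, 60 mm above the lane's floor; z from foot to cap.
- green_center (a point): Standing in the lane: round rigid glaze bottle: white body 52 mm in diameter and 86 mm tall, then a cap 30 mm in diameter, 120 mm tall in all, 0.2 kg, with green cap and band. Point on the axis half-way up, 60 mm above the lane's floor; z from foot to cap.
Things that resemble listed ones, but are neither listed nor needed, are in the scene too. What is shaped like the part that bears blue_center but pink or turquoise is not meant. What is shaped like the part that bears red_center but purple or turquoise is not meant.

How it is judged:
By the outcome, as a careful person would: the job done as asked, in the order asked, and still so for the second after the job is handed in, with the robot touching nothing.
It also fails if it takes over 38 s, if anything falls off the work surface, if the arm or the gripper's body presses on something with over 40 N, if the wrist force passes 120 N, or if a joint passes its speed limit or range.

## Robot

A 6-joint arm with a two-finger parallel gripper is mounted at the origin on the work surface. World frame = base frame: x ahead of the robot, y to its left, z up, the work surface at z = 0. Lengths are in m, angles in rad, forces in N, time in s.
With the tool pointing down it reaches from about 0.425 to 0.95 m from the base axis. Payload 3.5 kg.
Tool frame: the origin (TCP) lies between the finger pads; the fingertips stand 25 mm ahead of it and the grasp point (between the pads) lies 6 mm ahead of it (ctrl.finger_overhang is the distance from the TCP to the fingertips, in m); x points along the fingers, y is the direction in which the jaws open and shut, and the axes are right-handed (so a half turn about x gives the same grasp; the last joint's range is limited). The gripper opens to 85 mm and grips with 20 to 120 N. Pads are 22 mm wide; open, the fingers measure 114 mm over their backs; the gripper's body (76 mm by 85 mm) begins 54 mm behind the grasp point. The pads swing forward as they close: fully open they stand 13 mm farther back than shut.
Start: joints at [1.058, 0.286, 1.577, -0, 1.279, -0.15], TCP at [0.24, 0.631, 0.256] pointing down, gripper open.
Joint ranges: [-2.77, 2.77], [-0.9, 2.22], [0.21, 2.48], [-1.53, 4.67], [0.24, 2.81], [-2.84, 2.84]. Speed limits (rad/s): [2.79, 2.79, 3.14, 3.14, 3.14, 3.14].

## Interface

Orientations are given as a unit quaternion [x, y, z, w].
In Python, from plant import ctrl gives the robot as it stands.
- The arm moves only by the tool play_rows, never from a script. Its argument "targets" is a list of rows, each an object with "delta_pos": the shift along the world's x, y, z normalised to -1 to 1, where 1 is 1000 mm, a list of three; "delta_rot": the turn, a rotation vector about the world's x, y, z normalised to -1 to 1, where 1 is pi rad, a list of three; "claw": the finger opening in mm, from 0 to 85.4. In form: [{"delta_pos": [tx, ty, tz], "delta_rot": [wx, wy, wz], "claw": claw}, ...]. A call has 1 to 20 rows; each row is the pose to reach, as a shift and turn from the pose measured when the call began, turning the shorter way round; what a row does not reach only later rows make up. A row lasts 1/12 s, in which the tool goes at most 41.7 mm and 7.16 degrees, less where a joint would pass 70% of its speed; a pose out of reach is approached as far as the arm can. A call with a number of a shift or a turn outside -1 to 1 is refused whole. A call with a gripper value outside its range is refused whole. The fingers move at their own pace and stop on an object; "newtons" is the grip in N (left out, the last holds). Time passes only in rows, so rows that repeat a pose let the fingers close. It gives the time, the measured TCP pose, the force and the opening at its end, in the units of the state.
- ctrl.get_state(): the state, without advancing time (a new reading comes with each control period).
- ctrl.read_camera(name): name is "side" or "top"; returns the picture (384x512x3 uint8, blue, green, red); there is no depth.
- ctrl.calibration(name): a dict with "fx", "fy", "cx", "cy" (pixels), "camera_from_world" (4x4, takes a point from world to camera coordinates). Camera axes: x right, y down, z forward; pixel columns grow to the right and rows downward; lengths in m; the calibration is good to about 2 mm. A picture is of the moment at which its call begins. calibration takes no time and is no camera call.
- ctrl.sign_off(): hands the job in, once; it reports no verdict.
The state is a dict: "time": time; "qpos": joint angles; "dq": joint speeds; "joint_efforts": joint torques, N m; "eef_pos": TCP position; "tcp_rot": TCP orientation; "contact_force": force on the tool from outside, world axes, zero at the start; "wrist_torque": the same for the moment, N m; "opening": opening from 0.0 (shut) to 1.0 (fully open).
Only numpy, scipy, OpenCV 4.12 (cv2) and the standard library are available. Lean on these libraries where they do the work, as an engineer would, in place of code of your own. Each camera call takes 0.05 s, during which the arm holds its last target. There are 200 camera calls.

## Working session

There is one attempt and no reset: what is moved stays moved. The work goes in short steps, Python scripts to look and compute and a tool call to move; the robot and the scene stay as the last step left them, time stands still between calls to the robot, and variables do not carry over. Pictures are saved under pics/ and viewed, about 8 in all and at most 12, crops included, and the job is handed in when it is done.

Besides the shell and the picture viewer there is one more tool, called after "Emit:" as name([rows], argument=value, ...), one row to a line, values as JSON. play_rows: Moves the arm, as the interface text tells. Its arguments: {"type":"object","properties":{"targets":{"type":"array"},"newtons":{"type":"number"}},"required":["targets"]}

```bash
mkdir -p pics; python3 - <<'E'
from plant import ctrl
import cv2,numpy as np
s=ctrl.get_state();print(s)
for n in("top","side"):
    cv2.imwrite(f"pics/{n}0.png",ctrl.read_camera(n)); c=ctrl.calibration(n);print(n,c)
print(ctrl.finger_overhang)
E
```

```text
{'time': 0.0, 'qpos': array([ 1.05801051e+00,  2.87167038e-01,  1.57818822e+00, -2.73483285e-06,
        1.27862238e+00, -1.50006821e-01]), 'dq': array([ 0.00111604, -0.00068305,  0.0003876 ,  0.00108982,  0.00106586,
       -0.00090817]), 'joint_efforts': array([ 7.52000124e-04, -4.05986989e+01, -2.92627537e+01, -1.46725638e-04,
        5.94340148e-03, -7.51590683e-07]), 'eef_pos': array([0.23921507, 0.63053959, 0.25494013]), 'tcp_rot': array([ 0.12676155,  0.69577901, -0.12835683,  0.69523205]), 'contact_force': array([-0.27504908, -0.20204481, -0.50602364]), 'wrist_torque': array([ 0.00348019, -0.01528105, -0.01155426]), 'opening': 0.9993927876478437}
top {'fx': 424.6259686722384, 'fy': 424.6259686722384, 'cx': 255.72874182190913, 'cy': 188.94701501480912, 'camera_from_world': array([[-0.00789933, -0.9999608 , -0.00400103, -0.01891306],
       [-0.9784652 ,  0.0085547 , -0.2062345 ,  0.49774923],
       [ 0.20626064,  0.00228575, -0.97849442,  1.05384003],
       [ 0.        ,  0.        ,  0.        ,  1.        ]])}
side {'fx': 461.83615163671567, 'fy': 461.83615163671567, 'cx': 256.3352983810952, 'cy': 192.0270165739359, 'camera_from_world': array([[ 0.98975011, -0.14259981, -0.00774698, -0.50506553],
       [-0.07484406, -0.47174531, -0.87855263,  0.09939498],
       [ 0.12162684,  0.87012738, -0.47758272,  0.94946556],
       [ 0.        ,  0.        ,  0.        ,  1.        ]])}
0.025
```

View pics/top0.png

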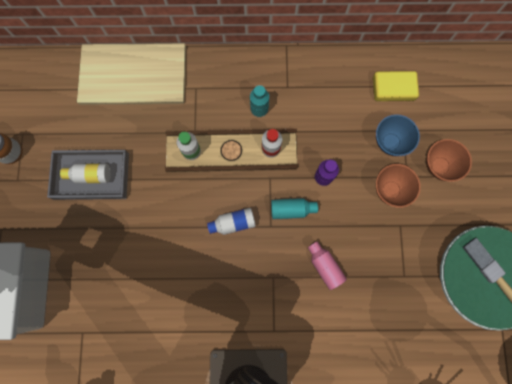

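View pics/side0.png

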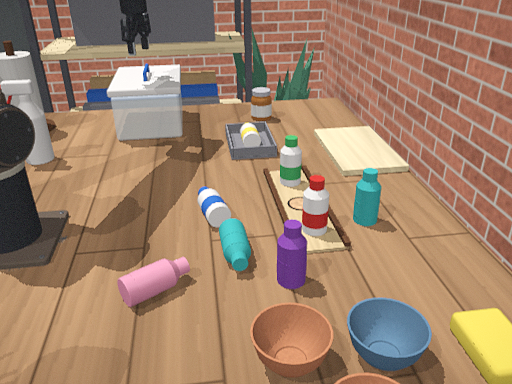

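Candidates for blue_center in the top picture: white body with a blue cap at (232,222), turquoise lying at (293,208), pink at (327,265), and yellow-capped in the tray at (86,173). Only (232,222) has a blue cap, blue band and white body. The empty place is the cork disc at (231,150), between green (188,147) and red (271,143). I'll confirm this with an enlarged crop.

```bash
python3 - <<'E'
import cv2,numpy as np
t=cv2.imread("pics/top0.png");s=cv2.imread("pics/side0.png")
a=cv2.resize(t[125:245,160:320],None,fx=5,fy=5,interpolation=cv2.INTER_CUBIC)
for i in range(0,160,20): cv2.putText(a,str(160+i),(i*5,10),0,.35,(0,255,255));cv2.line(a,(i*5,0),(i*5,600),(0,255,255),1) if i%40==0 else 0
for j in range(0,120,20): cv2.putText(a,str(125+j),(0,j*5+10),0,.35,(0,255,255));cv2.line(a,(0,j*5),(800,j*5),(0,255,255),1) if j%40==0 else 0
cv2.imwrite("pics/topc.png",a)
b=cv2.resize(s[150:270,180:340],None,fx=5,fy=5,interpolation=cv2.INTER_CUBIC)
for i in range(0,160,20): cv2.putText(b,str(180+i),(i*5,10),0,.35,(0,255,255));cv2.line(b,(i*5,0),(i*5,600),(0,255,255),1) if i%40==0 else 0
for j in range(0,120,20): cv2.putText(b,str(150+j),(0,j*5+10),0,.35,(0,255,255));cv2.line(b,(0,j*5),(800,j*5),(0,255,255),1) if j%40==0 else 0
cv2.imwrite("pics/sidec.png",b)
E
```

```text
(no output)
```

View pics/topc.png

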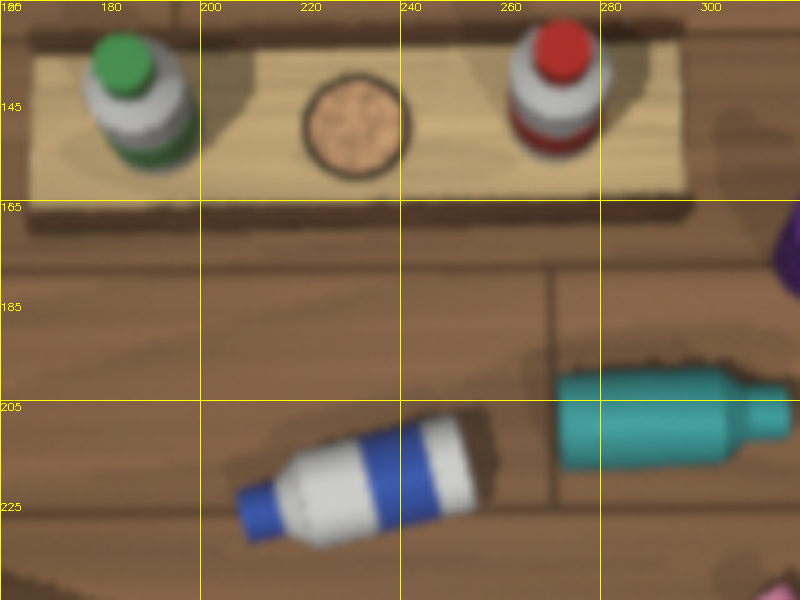

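View pics/sidec.png

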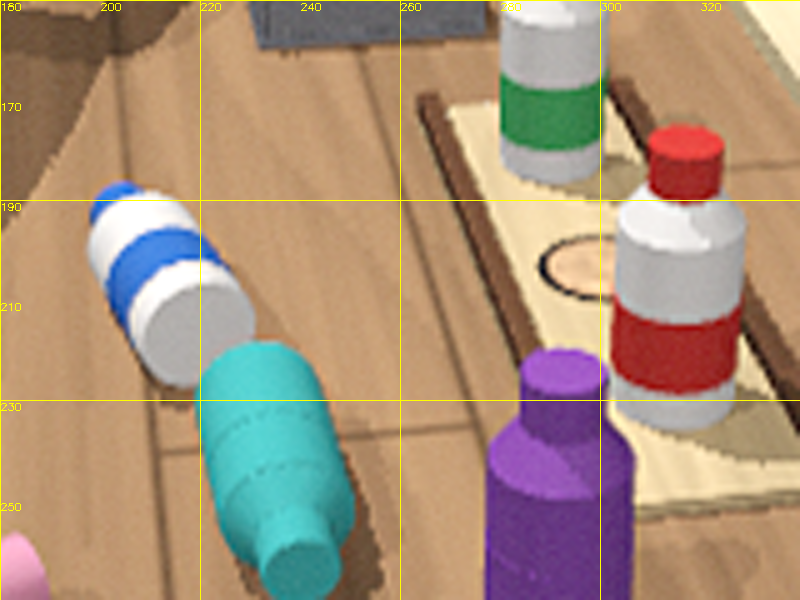

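```bash
cat > h.py <<'E'
from plant import ctrl
import numpy as np
def ray(n,u,v,z):
    c=ctrl.calibration(n);T=c["camera_from_world"];R=T[:3,:3]
    o=-R.T@T[:3,3];d=R.T@np.array([(u-c["cx"])/c["fx"],(v-c["cy"])/c["fy"],1])
    return o+d*(z-o[2])/d[2]
def proj(n,p):
    c=ctrl.calibration(n);q=c["camera_from_world"]@np.r_[p,1]
    return np.round([c["cx"]+c["fx"]*q[0]/q[2],c["cy"]+c["fy"]*q[1]/q[2]],1)
E
python3 - <<'E'
from h import *
f=lambda X,Y,z:ray("top",160+(X+.5)/5-.5,125+(Y+.5)/5-.5,z)
g=lambda X,Y,z:ray("side",180+(X+.5)/5-.5,150+(Y+.5)/5-.5,z)
np.set_printoptions(precision=4,suppress=True)
cap=f(243,516,.026);foot=f(464,462,.026);d=cap-foot
print("cap",cap,"foot",foot,"len",np.linalg.norm(d),"yaw",np.degrees(np.arctan2(d[1],d[0])))
print("foot side",g(195,325,.026))
print("disc",f(357,126.5,.008),"green cap",f(124,63,.128),"red cap",f(563,50,.128))
print("side red",g(686,140,.128))
print("turq foot",f(558,424,.026), "lane corners",f(30,210,.008),f(686,192,.008))
from scipy.spatial.transform import Rotation as R
print(R.from_quat(ctrl.get_state()['tcp_rot']).as_matrix())
E
```

```text
cap [0.4002 0.1022 0.026 ] foot [ 0.4277 -0.0136  0.026 ] len 0.11906464266356798 yaw 103.35693497307663
foot side [ 0.4283 -0.0075  0.026 ]
disc [0.6177 0.0445 0.008 ] green cap [0.6145 0.1531 0.128 ] red cap [ 0.6193 -0.0653  0.128 ]
side red [ 0.6216 -0.0663  0.128 ]
turq foot [ 0.4475 -0.0634  0.026 ] lane corners [0.5716 0.2237 0.008 ] [ 0.5786 -0.1362  0.008 ]
[[-0.0011  0.3549  0.9349]
 [-0.0019  0.9349 -0.3549]
 [-1.     -0.0022 -0.0003]]
```

Top and side agree on the bottle: foot near (0.428, -0.012), cap pointing towards yaw 103°. The disc is at (0.617, 0.044). I'll move above the bottle with the jaws aligned across it.

Emit:
play_rows([
  {"delta_pos":[0.1,-0.29,0],"delta_rot":[0,0,-0.15],"claw":85},
  {"delta_pos":[0.1,-0.29,0],"delta_rot":[0,0,-0.15],"claw":85},
  {"delta_pos":[0.1,-0.29,0],"delta_rot":[0,0,-0.15],"claw":85},
  {"delta_pos":[0.1,-0.29,0],"delta_rot":[0,0,-0.15],"claw":85},
  {"delta_pos":[0.1,-0.29,0],"delta_rot":[0,0,-0.15],"claw":85},
  {"delta_pos":[0.1,-0.29,0],"delta_rot":[0,0,-0.15],"claw":85},
  {"delta_pos":[0.1,-0.29,0],"delta_rot":[0,0,-0.15],"claw":85},
  {"delta_pos":[0.1,-0.29,0],"delta_rot":[0,0,-0.15],"claw":85},
])

```text
time: 0.77
eef_pos: [0.3398, 0.3368, 0.2544]
tcp_rot: [0.286, 0.646, -0.289, 0.646]
contact_force: [0.7, 0.4, 0.2]
opening: 0.989
```

```bash
cat >> h.py <<'E'
def log():
    s=ctrl.get_state();open("log.txt","a").write(" ".join(map(str,[*s['qpos'],*s['eef_pos'],*s['tcp_rot']]))+"\n");return s
E
echo "1.05801051 .287167038 1.57818822 0 1.27862238 -.150006821 0.23921507 0.63053959 0.25494013 0.12676155 0.69577901 -0.12835683 0.69523205" > log.txt
python3 -c "
from h import *
print(log())"
```

```text
{'time': 0.7667, 'qpos': array([ 5.69390168e-01, -1.55260134e-01,  2.04543103e+00, -1.72556698e-03,
        1.25506177e+00, -1.64099058e-01]), 'dq': array([-0.33693593, -0.17881386,  0.15052948,  0.04312407,  0.00595432,
       -0.32025257]), 'joint_efforts': array([ 7.32632652e-01, -2.30693865e+01, -2.90509701e+01, -1.50468685e-01,
        7.33876834e-02, -1.03097125e-03]), 'eef_pos': array([0.3397639 , 0.33684995, 0.25436536]), 'tcp_rot': array([ 0.28589247,  0.64633946, -0.28867944,  0.64589084]), 'contact_force': array([0.71079522, 0.42515992, 0.23201961]), 'wrist_torque': array([ 0.04885256, -0.01917191, -0.03460527]), 'opening': 0.9887179290952856}
```

Emit:
play_rows([
  {"delta_pos":[0.09,-0.28,-0.03],"delta_rot":[0,0,-0.16],"claw":85},
  {"delta_pos":[0.09,-0.28,-0.03],"delta_rot":[0,0,-0.16],"claw":85},
  {"delta_pos":[0.09,-0.28,-0.03],"delta_rot":[0,0,-0.16],"claw":85},
  {"delta_pos":[0.09,-0.28,-0.03],"delta_rot":[0,0,-0.16],"claw":85},
  {"delta_pos":[0.09,-0.28,-0.03],"delta_rot":[0,0,-0.16],"claw":85},
  {"delta_pos":[0.09,-0.28,-0.03],"delta_rot":[0,0,-0.16],"claw":85},
  {"delta_pos":[0.09,-0.28,-0.03],"delta_rot":[0,0,-0.16],"claw":85},
  {"delta_pos":[0.09,-0.28,-0.03],"delta_rot":[0,0,-0.16],"claw":85},
  {"delta_pos":[0.09,-0.28,-0.03],"delta_rot":[0,0,-0.16],"claw":85},
])

```text
time: 1.52
eef_pos: [0.4299, 0.0547, 0.2237]
tcp_rot: [0.439, 0.554, -0.442, 0.552]
contact_force: [0.2, 0.9, -0.5]
opening: 0.995
```

```bash
python3 -c "
from h import *
print(log())
from scipy.spatial.transform import Rotation as R
print(R.from_quat(ctrl.get_state()['tcp_rot']).as_matrix())"
```

```text
{'time': 1.5167, 'qpos': array([-0.10726615, -0.23983327,  2.17375259, -0.00250539,  1.21235381,
       -0.33247777]), 'dq': array([ 0.07192119, -0.01412917,  0.00607026,  0.02353277,  0.014721  ,
        0.03122918]), 'joint_efforts': array([ -1.20442092, -18.76422286, -28.62566471,  -0.11445946,
        -0.04985526,  -0.11720577]), 'eef_pos': array([0.42989444, 0.05466319, 0.22371731]), 'tcp_rot': array([ 0.43881677,  0.55416329, -0.4419897 ,  0.55225718]), 'contact_force': array([ 0.21322042,  0.86501822, -0.54283221]), 'wrist_torque': array([-0.00987958,  0.03461575, -0.01424015]), 'opening': 0.9948656187663247}
[[-4.90370195e-03  9.74536263e-01  2.24176328e-01]
 [-1.83168586e-03  2.24169894e-01 -9.74548359e-01]
 [-9.99986299e-01 -5.18951530e-03  6.85781945e-04]]
```

Emit:
play_rows([
  {"delta_pos":[-0.025,0.032,-0.08],"delta_rot":[-0.162,-0.037,0],"claw":85},
  {"delta_pos":[-0.025,0.032,-0.08],"delta_rot":[-0.162,-0.037,0],"claw":85},
  {"delta_pos":[-0.025,0.032,-0.08],"delta_rot":[-0.162,-0.037,0],"claw":85},
  {"delta_pos":[-0.025,0.032,-0.08],"delta_rot":[-0.162,-0.037,0],"claw":85},
  {"delta_pos":[-0.025,0.032,-0.08],"delta_rot":[-0.162,-0.037,0],"claw":85},
  {"delta_pos":[-0.025,0.032,-0.08],"delta_rot":[-0.162,-0.037,0],"claw":85},
  {"delta_pos":[-0.025,0.032,-0.08],"delta_rot":[-0.162,-0.037,0],"claw":85},
])

```text
time: 2.1
eef_pos: [0.4043, 0.0882, 0.1435]
tcp_rot: [0.31, 0.393, -0.54, 0.676]
contact_force: [-0.1, -0.1, -0.8]
opening: 0.995
```

```bash
cat > kin.py <<'E'
import numpy as np
from scipy.optimize import least_squares
from scipy.spatial.transform import Rotation as R
D=np.loadtxt("log.txt")
def ax(a,t): return R.from_rotvec(np.array(a)*t)
X,Y,Z=np.eye(3)
# links along z, pitch about +y, forearm roll about z, wrist pitch about y, tool roll about z(tool x)
def fk(q,p):
    a,h,d,L1,L2,L3,ex=p
    r1=ax(Z,q[0]); r2=r1*ax(Y,q[1]); r3=r2*ax(Y,q[2]); r4=r3*ax(Z,S4*q[3]); r5=r4*ax(Y,q[4]); r6=r5*ax(Z,S6*q[5])
    pos=r1.apply([a,d,h])+r2.apply([0,0,L1])+r3.apply([ex,0,L2])+r5.apply([0,0,L3])
    return pos,r6*TOOL
S4,S6=1,1
# at q=0 tool frame x along z; y along world y
TOOL=R.from_matrix(np.array([[0,0,-1],[0,1,0],[1,0,0]]).astype(float)) 
def res(p): return np.concatenate([np.r_[fk(r[:6],p)[0]-r[6:9]] for r in D]+[(p-P0)*1e-4])
P0=np.array([0,.35,.1,.45,.4,.25,0])
def fit():
    s=least_squares(res,P0); return s.x
if __name__=="__main__":
    p=fit();print(p.round(4))
    for r in D:
        f=fk(r[:6],p);print((f[0]-r[6:9]).round(4),np.degrees((f[1].inv()*R.from_quat(r[9:13])).magnitude()).round(2))
E
python3 - <<'E'
from h import *
s=log();print({k:np.round(s[k],4) for k in('time','qpos','eef_pos','contact_force')})
import kin
from scipy.spatial.transform import Rotation as R
print(R.from_quat(s['tcp_rot']).as_matrix().round(3))
for kin.S4 in(1,-1):
  for kin.S6 in (1,-1):
    p=kin.fit();print(kin.S4,kin.S6,p.round(4))
    for r in kin.D:
        f=kin.fk(r[:6],p);print((f[0]-r[6:9]).round(4),np.degrees((f[1].inv()*R.from_quat(r[9:13])).magnitude()).round(2))
E
```

```text
{'time': np.float64(2.1), 'qpos': array([ 0.241 , -0.0952,  2.2728, -0.6055,  1.0653,  0.3404]), 'eef_pos': array([0.4043, 0.0882, 0.1435]), 'contact_force': array([-0.1433, -0.1214, -0.7957])}
[[ 0.107  0.974  0.197]
 [-0.487  0.224 -0.844]
 [-0.867 -0.006  0.498]]
1 1 [0.     0.2403 0.1009 0.443  0.5725 0.2243 0.0206]
[-0.  0. -0.] 90.0
[ 0. -0. -0.] 90.0
[-0. -0.  0.] 90.0
[-0.  0.  0.] 90.0
1 -1 [0.     0.2403 0.1009 0.443  0.5725 0.2243 0.0206]
[-0.  0. -0.] 72.81
[ 0. -0. -0.] 71.2
[-0. -0.  0.] 51.9
[-0.  0.  0.] 129.01
-1 1 [ 0.1986 -0.1598  0.1007  0.4399  0.3967 -0.2231  0.1261]
[ 0.0001 -0.0002 -0.0056] 90.0
[ 0.0006  0.0002 -0.0008] 89.94
[-0.0004 -0.0001  0.0081] 89.9
[-0.0003  0.0004 -0.0017] 78.16
-1 -1 [ 0.1986 -0.1598  0.1007  0.4399  0.3967 -0.2231  0.1261]
[ 0.0001 -0.0002 -0.0056] 72.81
[ 0.0006  0.0002 -0.0008] 71.13
[-0.0004 -0.0001  0.0081] 51.8
[-0.0003  0.0004 -0.0017] 105.88
```

```bash
cat > plan.py <<'E'
import numpy as np,kin
from kin import R,D,fk
from scipy.optimize import least_squares
p=kin.fit(); r=D[-1]
kin.TOOL=R.from_quat(np.eye(4)[3]); kin.TOOL=fk(r[:6],p)[1].inv()*R.from_quat(r[9:13])
lo=np.array([-2.77,-.9,.21,-1.53,.24,-2.84]);hi=np.array([2.77,2.22,2.48,4.67,2.81,2.84])
def ik(pos,rot,q0):
    f=lambda q:(lambda o:np.r_[o[0]-pos,.2*(o[1].inv()*rot).as_rotvec()])(fk(q,p))
    s=least_squares(f,np.clip(q0,lo+1e-3,hi-1e-3),bounds=(lo,hi),xtol=1e-12); return s.x,np.abs(s.fun).max()
u=np.array([-.231,.973,0]);e=np.array([.973,.231,0])
def rot(t,y): t=t/np.linalg.norm(t);y=y/np.linalg.norm(y);return R.from_matrix(np.c_[t,y,np.cross(t,y)])
def grasp(tilt): return rot(-np.cos(tilt)*kin.Z-np.sin(tilt)*u,e)
def final(tilt,psi):
    c,s=np.cos(psi),np.sin(psi);return rot(np.array([c*np.cos(tilt),s*np.cos(tilt),-np.sin(tilt)]),np.array([s,-c,0]))
E
python3 - <<'E'
from plan import *
for tl in(15,30):
  t=np.radians(tl);G=grasp(t);tx=G.as_matrix()[:,0]
  g=np.array([.4169,.0352,.028])-.006*tx
  q,er=ik(g,G,D[-1][:6]);ql,el=ik(g+[0,0,.15],G,q);print(tl,"grasp",g.round(4),q.round(2),er.round(4),"lift",ql.round(2),el.round(4))
  for psi in range(-180,180,20):
    F=final(t,np.radians(psi));fx=F.as_matrix()[:,0]
    best=[]
    for k in range(12):
        q0=ql if k==0 else np.random.uniform(lo,hi)
        q,er=ik(np.array([.6175,.044,.058])-.006*fx,F,q0)
        if er<1e-3: best.append((np.abs(q-ql).max(),q))
    if best: b=min(best,key=lambda x:x[0]);print(psi,b[1].round(2),b[0].round(2))
E
```

```text
15 grasp [0.4165 0.0367 0.0338] [-0.02  0.06  2.33 -0.39  0.72  0.04] 0.0 lift [-0.02 -0.24  2.26 -0.29  1.07 -0.12] 0.0
-180 [-0.07  1.03  1.16 -0.08  2.26 -1.64] 1.53
-160 [ 0.02  1.02  1.18 -0.39  2.2  -1.9 ] 1.78
-140 [ 0.11  0.98  1.26 -0.65  2.06 -2.09] 1.97
-120 [ 0.18  0.9   1.4  -0.88  1.87 -2.21] 2.09
-100 [ 0.24  0.81  1.57 -1.09  1.65 -2.26] 2.14
-80 [ 0.27  0.7   1.76 -1.33  1.42 -2.25] 2.13
-60 [ 0.26  0.6   1.96  4.64  1.21 -2.18] 4.93
-40 [ 0.19  0.5   2.13  4.21  1.02 -2.03] 4.5
-20 [ 0.05  0.43  2.26  3.64  0.9  -1.78] 3.93
0 [-0.15  0.4   2.33  2.96  0.9  -1.5 ] 3.25
20 [-0.33  0.41  2.3   2.33  0.99 -1.25] 2.62
40 [-0.44  0.47  2.19  1.84  1.14 -1.09] 2.13
60 [-0.48  0.56  2.03  1.47  1.32 -1.  ] 1.76
80 [-0.46  0.66  1.84  1.19  1.53 -0.96] 1.48
100 [-0.41  0.77  1.65  0.95  1.73 -0.98] 1.25
120 [-0.34  0.86  1.47  0.74  1.93 -1.04] 1.1
140 [-0.25  0.95  1.31  0.5   2.1  -1.18] 1.18
160 [-0.16  1.01  1.2   0.23  2.22 -1.38] 1.26
30 grasp [0.4162 0.0381 0.0332] [ 0.12  0.12  2.32 -0.77  0.79  0.46] 0.0 lift [ 0.12 -0.19  2.27 -0.6   1.08  0.18] 0.0
-180 [-0.07  0.91  1.26 -0.07  2.02 -1.63] 1.81
-160 [ 0.01  0.9   1.28 -0.31  1.97 -1.87] 2.05
-140 [ 0.09  0.86  1.35 -0.54  1.85 -2.07] 2.25
-120 [ 0.16  0.79  1.47 -0.74  1.67 -2.22] 2.4
-100 [ 0.21  0.7   1.63 -0.94  1.46 -2.32] 2.5
-80 [ 0.23  0.6   1.8  -1.16  1.23 -2.37] 2.55
-60 [ 0.22  0.49  1.97 -1.44  0.98 -2.37] 2.55
-40 [ 0.15  0.39  2.13  4.45  0.74 -2.28] 5.05
-20 [ 0.03  0.31  2.25  3.82  0.53 -1.98] 4.42
0 [-0.14  0.27  2.31  2.89  0.49 -1.41] 3.49
20 [-0.29  0.29  2.28  2.11  0.65 -1.  ] 2.71
40 [-0.39  0.35  2.18  1.63  0.88 -0.86] 2.23
60 [-0.43  0.45  2.04  1.3   1.11 -0.83] 1.9
80 [-0.42  0.55  1.87  1.04  1.33 -0.85] 1.64
100 [-0.38  0.66  1.7   0.83  1.54 -0.92] 1.43
120 [-0.32  0.75  1.53  0.63  1.73 -1.03] 1.22
140 [-0.24  0.83  1.4   0.42  1.89 -1.19] 1.37
160 [-0.16  0.89  1.3   0.18  1.99 -1.4 ] 1.58
```

Emit:
play_rows([
  {"delta_pos":[0.004,-0.01,-0.04],"delta_rot":[0,0,0],"claw":85},
  {"delta_pos":[0.006,-0.02,-0.06],"delta_rot":[0,0,0],"claw":85},
  {"delta_pos":[0.008,-0.031,-0.08],"delta_rot":[0,0,0],"claw":85},
  {"delta_pos":[0.01,-0.042,-0.095],"delta_rot":[0,0,0],"claw":85},
  {"delta_pos":[0.012,-0.05,-0.11],"delta_rot":[0,0,0],"claw":85},
  {"delta_pos":[0.012,-0.05,-0.11],"delta_rot":[0,0,0],"claw":85},
  {"delta_pos":[0.012,-0.05,-0.11],"delta_rot":[0,0,0],"claw":85},
])

```text
time: 2.68
eef_pos: [0.4163, 0.0379, 0.0336]
tcp_rot: [0.31, 0.393, -0.541, 0.676]
contact_force: [-0.6, 0.4, 0.4]
opening: 0.993
```

```bash
python3 - <<'E'
from h import *
import cv2
s=log();print({k:np.round(s[k],4) for k in('time','qpos','eef_pos','contact_force','opening')})
t=ctrl.read_camera("top");b=ctrl.read_camera("side")
cv2.imwrite("pics/g1.png",np.hstack([cv2.resize(t[130:260,180:300],None,fx=3.3,fy=3.3),cv2.resize(b[140:270,160:280],None,fx=3.3,fy=3.3)]))
E
```

```text
{'time': np.float64(2.6833), 'qpos': array([ 0.1151,  0.1237,  2.3196, -0.7609,  0.8013,  0.4593]), 'eef_pos': array([0.4163, 0.0379, 0.0336]), 'contact_force': array([-0.587 ,  0.3594,  0.3626]), 'opening': np.float64(0.9927)}
```

View pics/g1.png

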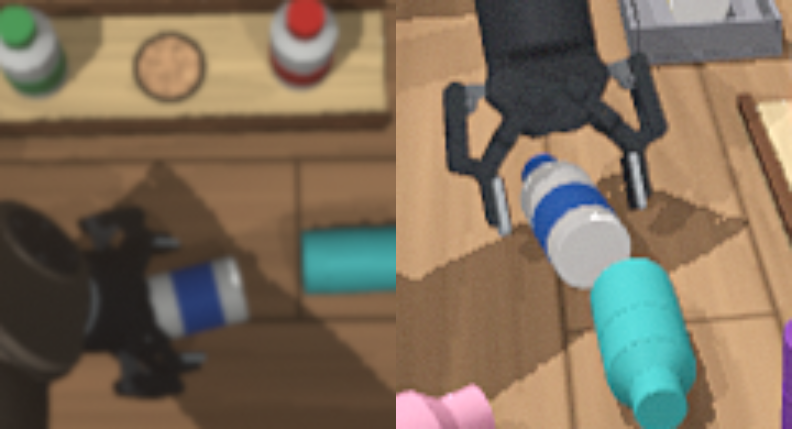

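The jaws straddle the bottle, which hasn't moved. I'm closing them now.

Emit:
play_rows([
  {"delta_pos":[0,0,0],"delta_rot":[0,0,0],"claw":62},
  {"delta_pos":[0,0,0],"delta_rot":[0,0,0],"claw":56},
  {"delta_pos":[0,0,0],"delta_rot":[0,0,0],"claw":52},
  {"delta_pos":[0,0,0],"delta_rot":[0,0,0],"claw":40},
  {"delta_pos":[0,0,0],"delta_rot":[0,0,0],"claw":40},
  {"delta_pos":[0,0,0],"delta_rot":[0,0,0],"claw":40},
  {"delta_pos":[0,0,0],"delta_rot":[0,0,0],"claw":40},
  {"delta_pos":[0,0,0],"delta_rot":[0,0,0],"claw":40},
], newtons=50)

```text
time: 3.45
eef_pos: [0.418, 0.0389, 0.0359]
tcp_rot: [0.311, 0.392, -0.539, 0.677]
contact_force: [-2.2, 2.8, 6.3]
opening: 0.589
```

```bash
python3 - <<'E'
from h import *
from plan import *
s=ctrl.get_state();print({k:np.round(s[k],4) for k in('time','eef_pos','contact_force','opening')},'gap',s['opening']*85.4)
q=s['qpos'];pos=s['eef_pos'];G=R.from_quat(s['tcp_rot'])
# bottle-up final computed from the actual tool rotation: +90 about jaw axis, then yaw
ey=G.as_matrix()[:,1]
for psi in (15,30,45):
  Fr=R.from_rotvec([0,0,np.radians(psi-103.35)])*R.from_rotvec(e*np.pi/2)
  rv=Fr.as_rotvec();print(psi,"rotvec/pi",(rv/np.pi).round(4),"deg",np.degrees(np.linalg.norm(rv)))
  Q=q.copy();mx=[]
  for k in np.linspace(0,1,21):
    P=pos+[0,0,.17]+k*(np.array([.56,.03,.20])-pos-[0,0,.17])
    Qn,er=ik(P,R.from_rotvec(rv*k)*G,Q);mx.append(np.abs(Qn-Q).max());Q=Qn
    if round(k*20)%5==0 or er>1e-3:print(k.round(2),Q.round(2),er.round(4))
  print(np.round(max(mx[1:]),2))
E
```

```text
{'time': np.float64(3.45), 'eef_pos': array([0.418 , 0.0389, 0.0359]), 'contact_force': array([-2.2237,  2.8022,  6.2502]), 'opening': np.float64(0.5887)} gap 50.27316132994793
15 rotvec/pi [ 0.466  -0.278  -0.3781] deg 119.05437157530281
0.0 [ 0.12 -0.22  2.25 -0.58  1.12  0.15] 0.0
0.25 [-0.05 -0.26  2.25 -0.23  0.94  0.2 ] 0.0
0.5 [-0.2  -0.29  2.29  0.21  0.76  0.17] 0.0
0.75 [-0.31 -0.27  2.35  0.8   0.59 -0.  ] 0.0
1.0 [-0.33 -0.19  2.41  1.65  0.51 -0.41] 0.0
0.19
30 rotvec/pi [ 0.4858 -0.2094 -0.3159] deg 110.90277175082022
0.0 [ 0.12 -0.22  2.25 -0.58  1.12  0.15] 0.0
0.25 [-0.07 -0.25  2.23 -0.19  0.97  0.1 ] 0.0
0.5 [-0.24 -0.25  2.25  0.29  0.85 -0.02] 0.0
0.75 [-0.37 -0.21  2.3   0.84  0.79 -0.21] 0.0
1.0 [-0.43 -0.12  2.35  1.45  0.8  -0.44] 0.0
0.13
45 rotvec/pi [ 0.4985 -0.1412 -0.2526] deg 103.75020678625246
0.0 [ 0.12 -0.22  2.25 -0.58  1.12  0.15] 0.0
0.25 [-0.08 -0.24  2.22 -0.16  1.    0.01] 0.0
0.5 [-0.26 -0.21  2.22  0.32  0.95 -0.17] 0.0
0.75 [-0.4  -0.14  2.24  0.81  0.97 -0.35] 0.0
1.0 [-0.48 -0.03  2.27  1.3   1.04 -0.51] 0.0
0.1
```

Emit:
play_rows([
  {"delta_pos":[0,0,0.02],"delta_rot":[0,0,0],"claw":40},
  {"delta_pos":[0,0,0.05],"delta_rot":[0,0,0],"claw":40},
  {"delta_pos":[0,0,0.08],"delta_rot":[0,0,0],"claw":40},
  {"delta_pos":[0,0,0.11],"delta_rot":[0,0,0],"claw":40},
  {"delta_pos":[0,0,0.14],"delta_rot":[0,0,0],"claw":40},
  {"delta_pos":[0,0,0.17],"delta_rot":[0,0,0],"claw":40},
  {"delta_pos":[0,0,0.175],"delta_rot":[0,0,0],"claw":40},
  {"delta_pos":[0,0,0.175],"delta_rot":[0,0,0],"claw":40},
])

```text
time: 4.12
eef_pos: [0.4192, 0.0393, 0.2132]
tcp_rot: [0.313, 0.391, -0.538, 0.678]
contact_force: [-0.1, -0.4, -2.0]
opening: 0.589
```

```bash
python3 - <<'E'
from h import *
import cv2
s=ctrl.get_state();print({k:np.round(s[k],4) for k in('time','qpos','eef_pos','contact_force','opening','wrist_torque')})
b=ctrl.read_camera("side");t=ctrl.read_camera("top")
cv2.imwrite("pics/l1.png",np.hstack([cv2.resize(b[60:250,130:330],None,fx=2,fy=2),cv2.resize(t[110:300,150:350],None,fx=2,fy=2)]))
E
```

```text
{'time': np.float64(4.1167), 'qpos': array([ 0.1179, -0.2284,  2.2425, -0.5789,  1.1332,  0.1452]), 'eef_pos': array([0.4192, 0.0393, 0.2132]), 'contact_force': array([-0.1096, -0.3847, -1.9645]), 'opening': np.float64(0.5891), 'wrist_torque': array([0.352 , 0.0444, 0.0184])}
```

View pics/l1.png

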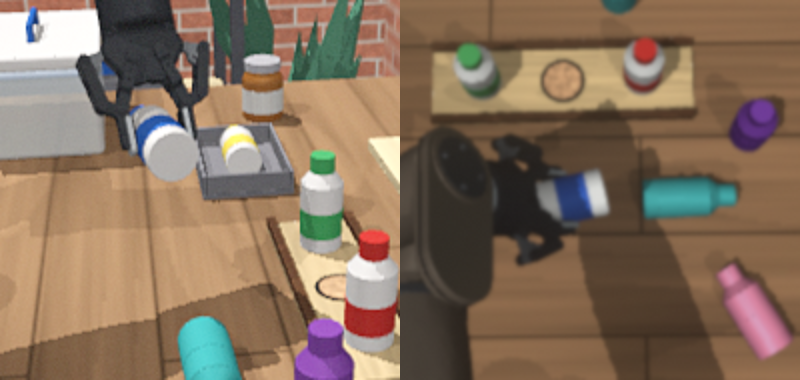

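The bottle is held level. Next I turn it upright while moving towards the lane.

Emit:
play_rows([
  {"delta_pos":[0.007,0,0],"delta_rot":[0.024,-0.0105,-0.016],"claw":40},
  {"delta_pos":[0.014,0,0],"delta_rot":[0.049,-0.021,-0.032],"claw":40},
  {"delta_pos":[0.021,0,0],"delta_rot":[0.073,-0.031,-0.047],"claw":40},
  {"delta_pos":[0.028,0,0],"delta_rot":[0.097,-0.042,-0.063],"claw":40},
  {"delta_pos":[0.035,0,0],"delta_rot":[0.121,-0.052,-0.079],"claw":40},
  {"delta_pos":[0.042,0,0],"delta_rot":[0.146,-0.063,-0.095],"claw":40},
  {"delta_pos":[0.05,0,0],"delta_rot":[0.17,-0.073,-0.111],"claw":40},
  {"delta_pos":[0.057,0,0],"delta_rot":[0.194,-0.084,-0.126],"claw":40},
  {"delta_pos":[0.064,0,0],"delta_rot":[0.219,-0.094,-0.142],"claw":40},
  {"delta_pos":[0.07,-0.005,0],"delta_rot":[0.243,-0.105,-0.158],"claw":40},
  {"delta_pos":[0.077,-0.005,0],"delta_rot":[0.267,-0.115,-0.174],"claw":40},
  {"delta_pos":[0.084,-0.005,0],"delta_rot":[0.291,-0.126,-0.19],"claw":40},
  {"delta_pos":[0.091,-0.005,0],"delta_rot":[0.316,-0.136,-0.205],"claw":40},
  {"delta_pos":[0.098,-0.005,0],"delta_rot":[0.34,-0.147,-0.221],"claw":40},
  {"delta_pos":[0.105,-0.005,0],"delta_rot":[0.364,-0.157,-0.237],"claw":40},
  {"delta_pos":[0.112,-0.01,0],"delta_rot":[0.389,-0.168,-0.253],"claw":40},
  {"delta_pos":[0.12,-0.01,0],"delta_rot":[0.413,-0.178,-0.269],"claw":40},
  {"delta_pos":[0.128,-0.01,0],"delta_rot":[0.437,-0.188,-0.284],"claw":40},
  {"delta_pos":[0.135,-0.01,0],"delta_rot":[0.461,-0.199,-0.3],"claw":40},
  {"delta_pos":[0.14,-0.01,0],"delta_rot":[0.486,-0.209,-0.316],"claw":40},
])

```text
time: 5.88
eef_pos: [0.5561, 0.029, 0.2058]
tcp_rot: [0.932, 0.252, -0.251, 0.06]
contact_force: [-0.5, 0.5, -1.7]
opening: 0.59
```

Emit:
play_rows([
  {"delta_pos":[0,0,0],"delta_rot":[0,0,0],"claw":40},
  {"delta_pos":[0,0,0],"delta_rot":[0,0,0],"claw":40},
])

```text
time: 6.05
eef_pos: [0.5539, 0.0296, 0.2013]
tcp_rot: [0.931, 0.253, -0.255, 0.059]
contact_force: [-0.9, -0.3, -2.2]
opening: 0.588
```

```bash
python3 - <<'E'
from h import *
import cv2
from plan import R
s=log();print({k:np.round(s[k],4) for k in('time','qpos','eef_pos','contact_force','opening','wrist_torque')})
M=R.from_quat(s['tcp_rot']).as_matrix();print(M.round(3))
b=ctrl.read_camera("side");t=ctrl.read_camera("top")
cv2.imwrite("pics/u1s.png",b);cv2.imwrite("pics/u1t.png",t)
a=np.hstack([cv2.resize(b[60:240,180:340],None,fx=2.5,fy=2.5),cv2.resize(t[90:270,150:310],None,fx=2.5,fy=2.5)])
cv2.imwrite("pics/u1.png",a)
E
```

```text
{'time': np.float64(6.05), 'qpos': array([-0.4362, -0.1392,  2.3634,  1.423 ,  0.8053, -0.4039]), 'eef_pos': array([0.5539, 0.0296, 0.2013]), 'contact_force': array([-0.9203, -0.2588, -2.16  ]), 'opening': np.float64(0.5877), 'wrist_torque': array([-0.2976,  0.4775, -0.0366])}
[[ 0.742  0.501 -0.446]
 [ 0.441 -0.865 -0.239]
 [-0.506 -0.02  -0.863]]
```

View pics/u1.png

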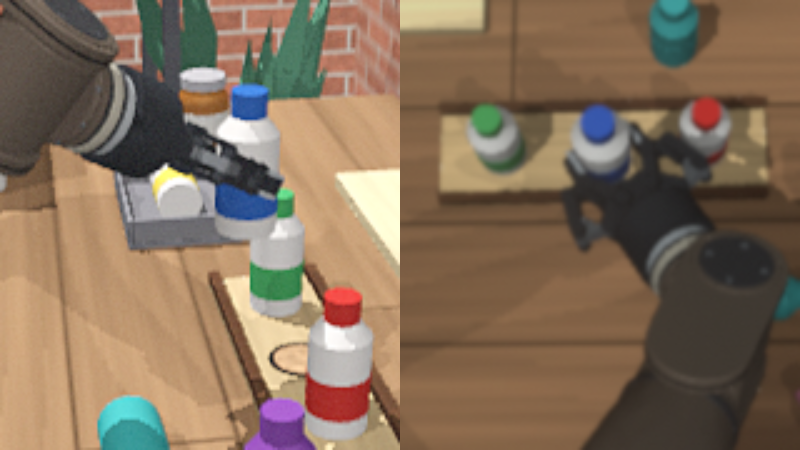

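```bash
python3 - <<'E'
from h import *
from plan import *
import cv2
s=ctrl.get_state();G0=R.from_quat([.311,.392,-.539,.677]);N=R.from_quat(s['tcp_rot'])
ua=(N*G0.inv()).apply(u/np.linalg.norm(u));print("axis",ua.round(4),"tilt",np.degrees(np.arccos(ua[2])))
g=s['eef_pos']+.006*N.as_matrix()[:,0]
# center-of-bottle in tool frame from grasp time
rel=G0.inv().apply(np.array([.428,-.0115,.026])-np.array([.418,.0389,.0359]))
foot=s['eef_pos']+N.apply(rel)
cap=foot+.12*ua
print("foot",foot.round(4),"cap",cap.round(4))
for n in("side","top"):
    print(n,"cap",proj(n,cap),"foot",proj(n,foot))
# cap colour blobs
for n,f in(("side","pics/u1s.png"),("top","pics/u1t.png")):
    h=cv2.cvtColor(cv2.imread(f),cv2.COLOR_BGR2HSV);m=cv2.inRange(h,(105,120,60),(125,255,255))
    k,l,st,c=cv2.connectedComponentsWithStats(m)
    print(n,[(st[i].tolist(),c[i].round(1).tolist()) for i in range(1,k) if st[i,4]>40])
    # predicted centroid of cap cylinder and band approx
    for a in (0.088,0.12): print("  pred",a,proj(n,foot+a*ua))
E
```

```text
axis [ 0.0082 -0.0065  0.9999] tilt 0.6015854733200819
foot [0.5625 0.0362 0.1529] cap [0.5635 0.0354 0.2729]
side cap [279.2  91.8] foot [277.8 147.5]
top cap [227.6 137.4] foot [230.7 154. ]
side [([87, 89, 24, 13, 249], [97.1, 95.2]), ([273, 94, 14, 14, 179], [279.3, 100.4]), ([266, 133, 25, 15, 254], [276.3, 140.9])]
  pred 0.088 [278.8 107.4]
  pred 0.12 [279.2  91.8]
top [([223, 132, 13, 15, 148], [228.8, 138.9])]
  pred 0.088 [228.5 142.2]
  pred 0.12 [227.6 137.4]
```

```bash
python3 - <<'E'
from h import *
import cv2
from scipy.optimize import least_squares
def sil(n,foot,ax):
    ax=ax/np.linalg.norm(ax);a=np.cross(ax,[1,0,0]);a/=np.linalg.norm(a);b=np.cross(ax,a)
    th=np.linspace(0,2*np.pi,40)
    f=lambda h,r:np.array([proj(n,foot+h*ax+r*(np.cos(t)*a+np.sin(t)*b)) for t in th])
    return f(.12,.015),f(0,.026)
for nm,foot,ax in(("red",np.array([.62,-.066,.008]),np.array([0,0,1.])),("blue",np.array([.5625,.0362,.1529]),np.array([.0082,-.0065,1]))):
    c,f=sil("side",foot,ax);print(nm,"side cap rows",c[:,1].min(),"cols",c[:,0].min(),c[:,0].max(),"foot row",f[:,1].max(),"cols",f[:,0].min(),f[:,0].max())
    c,f=sil("top",foot,ax);print("   top cap box",c.min(0),c.max(0),"foot box",f.min(0),f.max(0))
b=cv2.imread("pics/u1s.png");t=cv2.imread("pics/u1t.png")
cv2.imwrite("pics/u2.png",np.hstack([cv2.resize(b[85:165,245:320],None,fx=5.3,fy=5.3,interpolation=cv2.INTER_CUBIC),cv2.resize(t[110:190,190:265],None,fx=5.3,fy=5.3,interpolation=cv2.INTER_CUBIC)]))
E
```

```text
red side cap rows 174.2 cols 308.3 323.6 foot row 236.0 cols 300.4 325.4
   top cap box [266.5 128.6] [278.5 140.1] foot box [261.6 139.8] [280.4 157.8]
blue side cap rows 89.7 cols 271.7 286.8 foot row 152.5 cols 265.5 290.1
   top cap box [220.5 130.7] [234.6 144.1] foot box [219.9 143.7] [241.5 164.5]
```

View pics/u2.png

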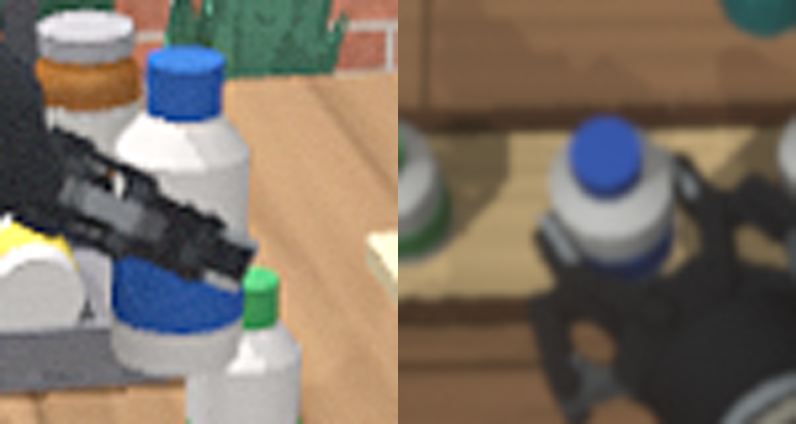

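Emit:
play_rows([
  {"delta_pos":[0.028,0.006,0],"delta_rot":[-0.002,-0.0013,0],"claw":40},
  {"delta_pos":[0.055,0.0115,0],"delta_rot":[-0.0038,-0.0026,0],"claw":40},
  {"delta_pos":[0.055,0.0115,0],"delta_rot":[-0.0038,-0.0026,0],"claw":40},
  {"delta_pos":[0.055,0.0115,0],"delta_rot":[-0.0038,-0.0026,0],"claw":40},
  {"delta_pos":[0.055,0.0115,-0.02],"delta_rot":[-0.0038,-0.0026,0],"claw":40},
  {"delta_pos":[0.055,0.0115,-0.045],"delta_rot":[-0.0038,-0.0026,0],"claw":40},
  {"delta_pos":[0.055,0.0115,-0.07],"delta_rot":[-0.0038,-0.0026,0],"claw":40},
  {"delta_pos":[0.055,0.0115,-0.095],"delta_rot":[-0.0038,-0.0026,0],"claw":40},
  {"delta_pos":[0.055,0.0115,-0.115],"delta_rot":[-0.0038,-0.0026,0],"claw":40},
  {"delta_pos":[0.055,0.0115,-0.126],"delta_rot":[-0.0038,-0.0026,0],"claw":40},
  {"delta_pos":[0.055,0.0115,-0.126],"delta_rot":[-0.0038,-0.0026,0],"claw":40},
  {"delta_pos":[0.055,0.0115,-0.126],"delta_rot":[-0.0038,-0.0026,0],"claw":40},
])

```text
time: 7.15
eef_pos: [0.6097, 0.0408, 0.0779]
tcp_rot: [0.932, 0.251, -0.251, 0.066]
contact_force: [0.1, 0.0, -1.4]
opening: 0.592
```

```bash
python3 - <<'E'
from h import *
import cv2
from plan import R
s=log();print({k:np.round(s[k],4) for k in('time','qpos','eef_pos','contact_force','opening','wrist_torque')})
print(R.from_quat(s['tcp_rot']).as_matrix().round(3))
b=ctrl.read_camera("side");t=ctrl.read_camera("top")
cv2.imwrite("pics/d1.png",np.hstack([cv2.resize(b[130:250,250:345],None,fx=4.2,fy=4.2,interpolation=cv2.INTER_CUBIC),cv2.resize(t[110:230,190:285],None,fx=4.2,fy=4.2,interpolation=cv2.INTER_CUBIC)]))
E
```

```text
{'time': np.float64(7.15), 'qpos': array([-0.356 ,  0.267 ,  2.2518,  1.7959,  0.7554, -0.8503]), 'eef_pos': array([0.6097, 0.0408, 0.0779]), 'contact_force': array([ 0.1416,  0.0266, -1.4187]), 'opening': np.float64(0.5923), 'wrist_torque': array([-0.3537,  0.5331, -0.0266])}
[[ 0.747  0.502 -0.435]
 [ 0.435 -0.865 -0.25 ]
 [-0.502 -0.003 -0.865]]
```

View pics/d1.png

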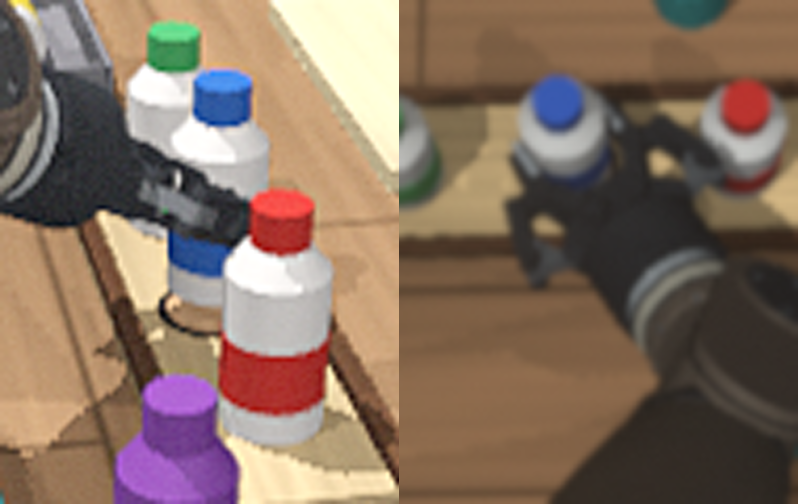

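Cap measured at about (0.617, 0.044), which is centred over the disc. I'm lowering it the last few millimetres slowly.

Emit:
play_rows([
  {"delta_pos":[0,0,-0.003],"delta_rot":[0,0,0],"claw":40},
  {"delta_pos":[0,0,-0.006],"delta_rot":[0,0,0],"claw":40},
  {"delta_pos":[0,0,-0.008],"delta_rot":[0,0,0],"claw":40},
  {"delta_pos":[0,0,-0.01],"delta_rot":[0,0,0],"claw":40},
  {"delta_pos":[0,0,-0.01],"delta_rot":[0,0,0],"claw":40},
  {"delta_pos":[0,0,-0.01],"delta_rot":[0,0,0],"claw":40},
])

```text
time: 7.75
eef_pos: [0.6108, 0.0406, 0.0695]
tcp_rot: [0.933, 0.251, -0.25, 0.067]
contact_force: [0.6, 0.4, -2.7]
opening: 0.593
```

Emit:
play_rows([
  {"delta_pos":[0,0,-0.002],"delta_rot":[0,0,0],"claw":40},
  {"delta_pos":[0,0,-0.003],"delta_rot":[0,0,0],"claw":40},
  {"delta_pos":[0,0,-0.004],"delta_rot":[0,0,0],"claw":40},
  {"delta_pos":[0,0,-0.005],"delta_rot":[0,0,0],"claw":40},
  {"delta_pos":[0,0,-0.005],"delta_rot":[0,0,0],"claw":40},
])

```text
time: 8.17
eef_pos: [0.6106, 0.0406, 0.0642]
tcp_rot: [0.933, 0.251, -0.25, 0.067]
contact_force: [-0.7, -1.3, -0.7]
opening: 0.59
```

Emit:
play_rows([
  {"delta_pos":[0,0,-0.001],"delta_rot":[0,0,0],"claw":40},
  {"delta_pos":[0,0,-0.002],"delta_rot":[0,0,0],"claw":40},
  {"delta_pos":[0,0,-0.002],"delta_rot":[0,0,0],"claw":40},
])

```text
time: 8.42
eef_pos: [0.6109, 0.0406, 0.0625]
tcp_rot: [0.933, 0.251, -0.25, 0.067]
contact_force: [-0.2, -0.3, -0.0]
opening: 0.594
```

Emit:
play_rows([
  {"delta_pos":[0,0,-0.001],"delta_rot":[0,0,0],"claw":40},
  {"delta_pos":[0,0,-0.002],"delta_rot":[0,0,0],"claw":40},
  {"delta_pos":[0,0,-0.002],"delta_rot":[0,0,0],"claw":40},
])

```text
time: 8.67
eef_pos: [0.6119, 0.0408, 0.0623]
tcp_rot: [0.933, 0.252, -0.247, 0.066]
contact_force: [-2.3, -0.5, 5.3]
opening: 0.591
```

```bash
python3 - <<'E'
from h import *
import cv2
s=log();print({k:np.round(s[k],4) for k in('time','eef_pos','contact_force','wrist_torque')})
b=ctrl.read_camera("side");t=ctrl.read_camera("top")
cv2.imwrite("pics/e1.png",np.hstack([cv2.resize(b[140:240,255:345],None,fx=4.4,fy=4.4,interpolation=cv2.INTER_CUBIC),cv2.resize(t[110:210,190:280],None,fx=4.4,fy=4.4,interpolation=cv2.INTER_CUBIC)]))
E
```

```text
{'time': np.float64(8.6667), 'eef_pos': array([0.6119, 0.0408, 0.0623]), 'contact_force': array([-2.3188, -0.524 ,  5.3171]), 'wrist_torque': array([0.3159, 0.0198, 0.2531])}
```

View pics/e1.png

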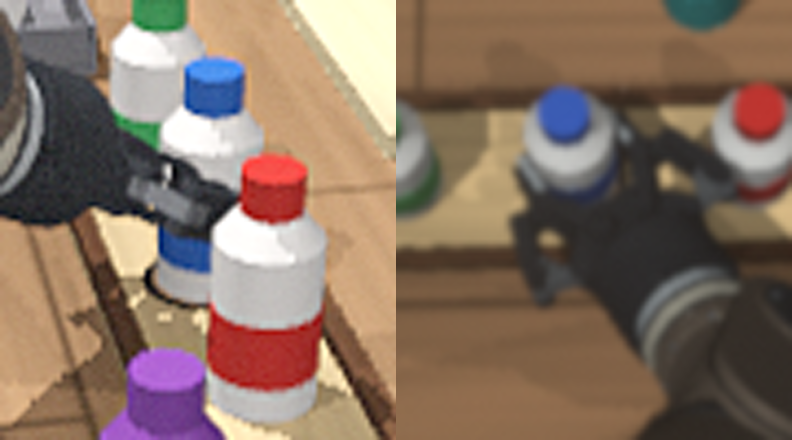

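```bash
python3 - <<'E'
from h import *
import cv2
th=np.linspace(0,2*np.pi,60)
def box(n,c,r): 
    q=np.array([proj(n,np.array(c)+[r*np.cos(t),r*np.sin(t),0]) for t in th]);return q.min(0),q.max(0)
for n in("side","top"):
    im=ctrl.read_camera(n);h=cv2.cvtColor(im,cv2.COLOR_BGR2HSV)
    for z,r in((.008,.026),(.094,.015),(.128,.015)): print(n,z,"pred",box(n,(.6175,.044,z),r))
    for nm,lo,hi in(("blue",(105,120,60),(125,255,255)),("green",(50,120,40),(75,255,255)),("red",(0,170,80),(5,255,255))):
        k,l,st,c=cv2.connectedComponentsWithStats(cv2.inRange(h,lo,hi))
        print(n,nm,[(st[i].tolist(),c[i].round(1).tolist()) for i in range(1,k) if st[i,4]>60 and 160<c[i,0]<350])
print("crop foot left",255+160/4.4,"rim left",255+147/4.4,"foot bottom",140+302/4.4)
print("side cap green/red pred",box("side",(.6145,.1531,.128),.015),box("side",(.6193,-.0653,.128),.015))
E
```

```text
side 0.008 pred (array([288.5, 197.6]), array([311.2, 208.9]))
side 0.094 pred (array([294.5, 166.4]), array([308.1, 172.3]))
side 0.128 pred (array([295. , 152.3]), array([308.9, 158. ]))
side blue [([203, 84, 14, 9, 101], [210.1, 87.3]), ([297, 153, 13, 14, 155], [303.0, 159.5]), ([291, 191, 12, 11, 83], [296.5, 196.7])]
side green [([286, 136, 11, 11, 115], [290.9, 141.0])]
side red [([309, 175, 16, 16, 185], [316.5, 182.4]), ([302, 211, 26, 18, 317], [314.1, 220.1])]
top 0.008 pred (array([221.8, 141. ]), array([240.6, 159. ]))
top 0.094 pred (array([223.3, 134.5]), array([235. , 145.6]))
top 0.128 pred (array([222.2, 130. ]), array([234.3, 141.4]))
top blue [([223, 130, 11, 12, 105], [227.8, 135.5])]
top green [([180, 133, 10, 10, 76], [184.2, 137.3])]
top red [([268, 129, 9, 12, 95], [272.1, 134.5])]
crop foot left 291.3636363636364 rim left 288.4090909090909 foot bottom 208.63636363636363
side cap green/red pred (array([283.8, 134.4]), array([296.5, 139.1])) (array([307.8, 174.1]), array([323.2, 180.9]))
```

Contact is confirmed at about +7 N. The foot looks 2–4 mm too far in +x against the disc rim, so I'll lift slightly, shift back and set it down again.

Emit:
play_rows([
  {"delta_pos":[0,0,0.004],"delta_rot":[0,0,0],"claw":40},
  {"delta_pos":[-0.004,0,0.004],"delta_rot":[0,0,0],"claw":40},
  {"delta_pos":[-0.004,0,0.004],"delta_rot":[0,0,0],"claw":40},
  {"delta_pos":[-0.004,0,0.002],"delta_rot":[0,0,0],"claw":40},
  {"delta_pos":[-0.004,0,0.001],"delta_rot":[0,0,0],"claw":40},
  {"delta_pos":[-0.004,0,0],"delta_rot":[0,0,0],"claw":40},
  {"delta_pos":[-0.004,0,0],"delta_rot":[0,0,0],"claw":40},
])

```text
time: 9.45
eef_pos: [0.608, 0.0409, 0.0624]
tcp_rot: [0.933, 0.252, -0.247, 0.066]
contact_force: [-1.3, 0.0, 0.2]
opening: 0.591
```

```bash
python3 - <<'E'
from h import *
import cv2
from plan import R
s=log();print({k:np.round(s[k],4) for k in('time','eef_pos','contact_force','wrist_torque')})
print(R.from_quat(s['tcp_rot']).as_matrix().round(3))
b=ctrl.read_camera("side");h=cv2.cvtColor(b,cv2.COLOR_BGR2HSV)
k,l,st,c=cv2.connectedComponentsWithStats(cv2.inRange(h,(105,120,60),(125,255,255)))
print([(st[i].tolist(),c[i].round(1).tolist()) for i in range(1,k) if st[i,4]>60 and 160<c[i,0]<350])
E
```

```text
{'time': np.float64(9.45), 'eef_pos': array([0.608 , 0.0409, 0.0624]), 'contact_force': array([-1.2901,  0.0158,  0.1966]), 'wrist_torque': array([-0.0609,  0.4006,  0.1225])}
[[ 0.751  0.503 -0.428]
 [ 0.437 -0.864 -0.248]
 [-0.495 -0.001 -0.869]]
[([201, 84, 17, 10, 122], [209.2, 87.5]), ([295, 153, 14, 14, 158], [301.1, 159.5]), ([289, 191, 14, 11, 98], [295.4, 196.9])]
```

Emit:
play_rows([
  {"delta_pos":[0,0,-0.001],"delta_rot":[0,0,0],"claw":48},
  {"delta_pos":[0,0,-0.001],"delta_rot":[0,0,0],"claw":50},
  {"delta_pos":[0,0,-0.001],"delta_rot":[0,0,0],"claw":51},
  {"delta_pos":[0,0,-0.001],"delta_rot":[0,0,0],"claw":52},
  {"delta_pos":[0,0,-0.001],"delta_rot":[0,0,0],"claw":53},
  {"delta_pos":[0,0,-0.001],"delta_rot":[0,0,0],"claw":55},
  {"delta_pos":[0,0,-0.001],"delta_rot":[0,0,0],"claw":58},
  {"delta_pos":[0,0,-0.001],"delta_rot":[0,0,0],"claw":62},
  {"delta_pos":[0,0,-0.001],"delta_rot":[0,0,0],"claw":66},
  {"delta_pos":[0,0,-0.001],"delta_rot":[0,0,0],"claw":70},
  {"delta_pos":[0,0,-0.001],"delta_rot":[0,0,0],"claw":70},
  {"delta_pos":[0,0,-0.001],"delta_rot":[0,0,0],"claw":70},
], newtons=20)

```text
time: 10.5
eef_pos: [0.608, 0.0409, 0.0614]
tcp_rot: [0.933, 0.252, -0.247, 0.066]
contact_force: [-1.3, 0.6, 0.2]
opening: 0.817
```

```bash
python3 - <<'E'
from h import *
import cv2
s=log();print({k:np.round(s[k],4) for k in('time','eef_pos','contact_force','wrist_torque','opening')})
b=ctrl.read_camera("side");t=ctrl.read_camera("top")
for n,i in(("s",b),("t",t)):
  h=cv2.cvtColor(i,cv2.COLOR_BGR2HSV)
  k,l,st,c=cv2.connectedComponentsWithStats(cv2.inRange(h,(105,120,60),(125,255,255)))
  print(n,[(st[i].tolist(),c[i].round(1).tolist()) for i in range(1,k) if st[i,4]>60 and 160<c[i,0]<350])
cv2.imwrite("pics/r1.png",np.hstack([cv2.resize(b[140:240,255:345],None,fx=4.4,fy=4.4,interpolation=cv2.INTER_CUBIC),cv2.resize(t[110:210,190:280],None,fx=4.4,fy=4.4,interpolation=cv2.INTER_CUBIC)]))
E
```

```text
{'time': np.float64(10.5), 'eef_pos': array([0.608 , 0.0409, 0.0614]), 'contact_force': array([-1.2699,  0.5977,  0.2019]), 'wrist_torque': array([-0.139 ,  0.4112, -0.0176]), 'opening': np.float64(0.8171)}
s [([201, 84, 16, 10, 127], [209.2, 87.7]), ([295, 153, 14, 14, 150], [301.6, 159.5]), ([290, 193, 13, 9, 80], [296.0, 197.4])]
t [([223, 131, 11, 12, 106], [227.8, 136.5])]
```

View pics/r1.png

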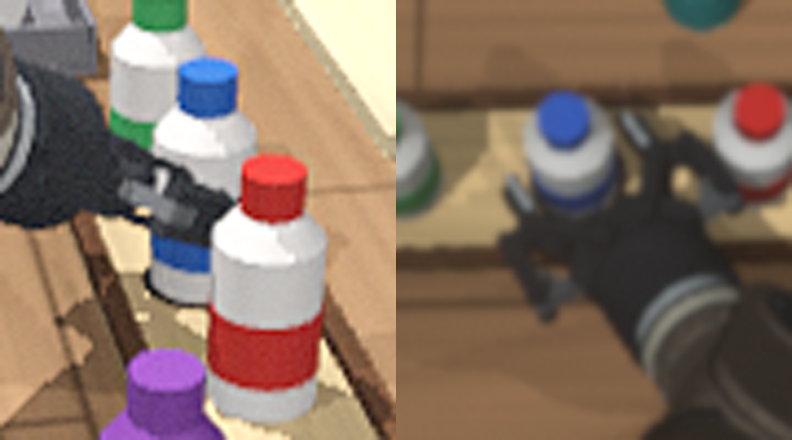

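```bash
python3 - <<'E'
from plan import *
r=D[-1];q=r[:6];Rt=R.from_quat(r[9:13]);
for d in([0,0,0],[-.03,-.0175,.02],[-.06,-.035,.04],[-.09,-.052,.06],[-.09,-.052,.12],[-.09,-.052,.18]):
    q,er=ik(r[6:9]+d,Rt,q);print(d,q.round(2),er.round(4))
E
```

```text
[0, 0, 0] [-0.36  0.31  2.25  1.84  0.77 -0.92] 0.0
[-0.03, -0.0175, 0.02] [-0.43  0.21  2.32  1.75  0.8  -0.86] 0.0
[-0.06, -0.035, 0.04] [-0.5   0.11  2.38  1.65  0.84 -0.8 ] 0.0
[-0.09, -0.052, 0.06] [-0.58 -0.    2.44  1.54  0.89 -0.73] 0.0
[-0.09, -0.052, 0.12] [-0.58 -0.16  2.44  1.41  0.91 -0.52] 0.0
[-0.09, -0.052, 0.18] [-0.58 -0.29  2.4   1.29  0.94 -0.32] 0.0
```

Emit:
play_rows([
  {"delta_pos":[-0.008,-0.0047,0.0053],"delta_rot":[0,0,0],"claw":70},
  {"delta_pos":[-0.02,-0.0116,0.0132],"delta_rot":[0,0,0],"claw":70},
  {"delta_pos":[-0.033,-0.019,0.022],"delta_rot":[0,0,0],"claw":70},
  {"delta_pos":[-0.046,-0.027,0.03],"delta_rot":[0,0,0],"claw":70},
  {"delta_pos":[-0.06,-0.035,0.04],"delta_rot":[0,0,0],"claw":70},
  {"delta_pos":[-0.072,-0.042,0.048],"delta_rot":[0,0,0],"claw":70},
  {"delta_pos":[-0.08,-0.047,0.053],"delta_rot":[0,0,0],"claw":70},
  {"delta_pos":[-0.085,-0.05,0.06],"delta_rot":[0,0,0],"claw":70},
  {"delta_pos":[-0.088,-0.05,0.09],"delta_rot":[0,0,0],"claw":70},
  {"delta_pos":[-0.09,-0.05,0.12],"delta_rot":[0,0,0],"claw":70},
  {"delta_pos":[-0.09,-0.05,0.15],"delta_rot":[0,0,0],"claw":70},
  {"delta_pos":[-0.09,-0.05,0.17],"delta_rot":[0,0,0],"claw":70},
  {"delta_pos":[-0.09,-0.05,0.17],"delta_rot":[0,0,0],"claw":70},
  {"delta_pos":[-0.09,-0.05,0.17],"delta_rot":[0,0,0],"claw":70},
])

```text
time: 11.77
eef_pos: [0.5183, -0.0093, 0.2329]
tcp_rot: [0.934, 0.251, -0.246, 0.068]
contact_force: [-0.5, -0.8, -0.4]
opening: 0.819
```

```bash
python3 - <<'E'
from h import *
import cv2
s=ctrl.get_state();print({k:np.round(s[k],4) for k in('time','eef_pos','contact_force','wrist_torque','opening')})
b=ctrl.read_camera("side");t=ctrl.read_camera("top")
cv2.imwrite("pics/f1.png",np.hstack([cv2.resize(b[120:240,220:345],None,fx=3.2,fy=3.2,interpolation=cv2.INTER_CUBIC),cv2.resize(t[110:230,170:295],None,fx=3.2,fy=3.2,interpolation=cv2.INTER_CUBIC)]))
for nm,lo,hi in(("blue",(105,120,60),(125,255,255)),("green",(50,120,40),(75,255,255)),("red",(0,170,80),(5,255,255))):
  for n,i in(("s",b),("t",t)):
    k,l,st,c=cv2.connectedComponentsWithStats(cv2.inRange(cv2.cvtColor(i,cv2.COLOR_BGR2HSV),lo,hi))
    print(nm,n,[(st[i].tolist(),c[i].round(1).tolist()) for i in range(1,k) if st[i,4]>60 and 160<c[i,0]<350])
E
```

```text
{'time': np.float64(11.7667), 'eef_pos': array([ 0.5183, -0.0093,  0.2329]), 'contact_force': array([-0.4561, -0.7966, -0.3959]), 'wrist_torque': array([-0.1939,  0.4157,  0.0022]), 'opening': np.float64(0.8189)}
blue s [([295, 153, 14, 14, 150], [301.6, 159.5]), ([290, 186, 15, 16, 168], [296.1, 194.0])]
blue t [([223, 131, 11, 12, 106], [227.8, 136.5])]
green s [([285, 136, 12, 11, 117], [290.8, 141.0]), ([280, 165, 10, 15, 103], [284.1, 172.4])]
green t [([180, 133, 10, 10, 74], [184.2, 137.3])]
red s [([310, 175, 15, 16, 186], [316.5, 182.4]), ([302, 210, 26, 19, 312], [314.2, 220.1])]
red t [([268, 129, 10, 12, 96], [272.2, 134.6])]
```

View pics/f1.png

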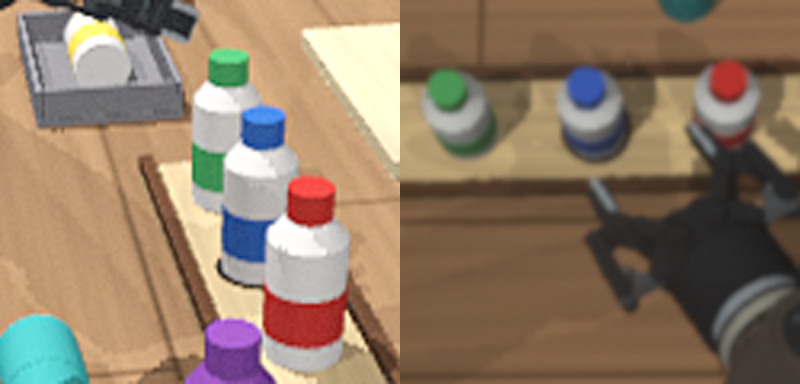

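```bash
python3 -c "
from plant import ctrl
print(ctrl.sign_off())"
```

```text
the job is handed in; nothing more can be done
None
```

The blue-capped bottle is standing upright, cap up, on the cork disc between the green and red bottles, and the job was handed in at 11.8 s. I gripped it lying down with the tool tilted 30° and turned it upright in the air. I lowered it in small steps until it touched the lane, then released it and backed the gripper clear.

- **Final position:** by the pictures it is within about 2–3 mm of the disc centre. A dark sliver of rim still shows at its left edge in the side view. It did not move while the gripper backed away.
- **Neighbours:** after release, the red and green caps were within a pixel of their positions just before it.
- **First touchdown:** the foot looked 2–4 mm too far in x, so I lifted the bottle slightly, shifted it back and set it down again.
- **Readings that disagreed:**
  - The two cameras differ by about 2 mm on the x position of the bottles.
  - The wrist moment stayed at about 0.4 N m with the gripper free and empty. The contact force was then under 1 N, so I take it as sensor bias.

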